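# Release the pepper shaker from its roll-out dispenser

## Robot

A 7-joint arm with a two-finger parallel gripper is mounted at the origin on a cart in front of the work surface, level with it; the furniture and walls round the work are solid. World frame = base frame: x ahead of the robot, y to its left, z up, the work surface at z = 0. Lengths are in mm, angles in rad, forces in N, time in s.
With the tool pointing down it reaches from about 425 to 950 mm from the base axis. Payload 16.7 kg.
Tool frame: the origin (TCP) lies between the finger pads; the fingertips stand 17 mm ahead of it and the grasp point (between the pads) lies 2 mm behind it (manip.nose_length is the z of the fingertips in the tool frame, in mm); z points along the fingers, y is the direction in which the jaws open and shut (so a half turn about z gives the same grasp; the last joint's range is limited). The gripper opens to 94 mm and grips with 3 to 60 N. Pads are 16 mm wide; open, the fingers measure 119 mm over their backs; the gripper's body (75 mm by 177 mm) begins 78 mm behind the grasp point.
Start: joints at [-1.498, 0.426, 0.074, 1.606, -0.034, 1.111, -0.067], TCP at [149.157, 658.276, 222.467] pointing down, gripper open.
Joint ranges: [-2.85, 2.85], [-0.5, 2.14], [-1.23, 1.37], [0.21, 2.46], [-1.02, 4.16], [0.16, 2.05], [-2.73, 2.73]. Speed limits (rad/s): [1.89, 1.89, 2.39, 2.39, 3.01, 3.01, 3.01].

## Interface

Orientations are given as a 3x3 rotation matrix whose columns are the frame's x, y, z axes.
In Python, from cell import sensors, eyes, job, manip gives the robot as it stands.
- The arm moves only by the tool arm_command, never from a script. Its arguments are lists of equal length, an entry for each row: "xyz": the shift along the tool's x, y, z in cm, a list of three; "turn": the turn about the tool's z in degrees; "fingers": the gripper command: -1 is shut, 1 is fully open, values between are in proportion. In form: {"xyz": [[tx, ty, tz], ...], "turn": [turn, ...], "fingers": [fingers, ...]}. A call has 1 to 5 rows; each row is the pose to reach, as a shift and turn from the pose commanded when the call began, along the tool's axes at that moment; what a row does not reach only later rows make up. A row lasts 1/10 s, in which the tool goes at most 50 mm and 8.59 degrees, less where a joint would pass 70% of its speed; a pose out of reach is approached as far as the arm can. A call with a gripper value outside its range is refused whole. The fingers move at their own pace and stop on an object; "force" is the grip in N (left out, the last holds). Time passes only in rows, so rows that repeat a pose let the fingers close. It gives the time, the measured TCP pose, the force and the opening at its end, in the units of the state.
- sensors.get_obs(): the state, without advancing time (a new reading comes with each control period).
- eyes.get_image(name): name is "scene" or "side" or "wrist"; returns a dict with "frame" (480x640x3 uint8, blue, green, red), "depth" (480x640 float32, mm along the optical axis (not along the pixel's ray), 0 where there is no reading), "K" (3x3 intrinsics, pixels), "rvec" (rotation vector, rad) and "tvec" (3), from world to camera coordinates, as OpenCV has them. Camera axes: x right, y down, z forward; pixel columns grow to the right and rows downward; lengths in mm; the calibration is good to about 2 mm. A picture is of the moment at which its call begins.
- job.sign_off(): hands the job in, once; it reports no verdict.
The state is a dict: "time_s": time; "joint_pos": joint angles; "dq": joint speeds; "tau": joint torques, N m; "position": TCP position; "eef_rot": TCP orientation; "contact_force": force on the tool from outside, world axes, zero at the start; "torque": the same for the moment, N m; "gripper_width": finger opening in mm.
Only numpy, scipy, OpenCV 4.12 (cv2) and the standard library are available. Lean on these libraries where they do the work, as an engineer would, in place of code of your own. Each camera call takes 0.05 s, during which the arm holds its last target. There are 200 camera calls.

## Task

A pepper shaker and a salt shaker lie in two roll-out dispensers. Press down the red pad at the rear of the dispenser with the black lip and posts, which holds the dark-capped pepper shaker, and keep it down until that shaker has rolled out under the gate into the front trough; then let the pad come back up so that the gate shuts again. Do not touch the shakers, leave the grey-capped salt shaker's dispenser shut, and do not disturb the things around.

Things in the scene. Friction and masses are not known exactly. Their poses are not given: they have to be found in the camera images.
- rack_a: fixed light-wood chute, black front lip and posts, with the dark-capped pepper shaker; which side it is on varies. Origin on the worktop; x points up the chute to its rear, z up. Along x (m): lip 42 mm high at -0.105; level trough, floor 12 mm high, to -0.031; step; lane rising 15 degrees to a back panel 105 mm high at 0.12. Gate at -0.011; rocker's axle at 0.075, 125 mm high.
- rack_a_pad (a point): centre of the top of the red pad (36 mm along x, 32 mm wide) at the rear end of that chute's rocker, 167 mm behind the chute's origin and 139 mm high at rest: press here. It swings down about the axle, which lies 92 mm nearer the front and 14 mm lower, and the gate at the other end rises. Nothing is under the pad.
- rack_a_rocker (a joint): rocker of that chute, rad: 0 gate shut (rest), grows as the red pad is pressed, stop at 0.5 (pad 46 mm down). The shaker can pass under the gate from about 0.27. A spring brings it back by itself; pressing takes about 2 N at first, 5 N at the stop.
- pepper_mid (a point): centre of a glass pepper shaker with a dark green-black cap, 37 mm in diameter and 69 mm long, about 0.1 kg, lying on its side across the chute, resting against the gate of rack_a; it rolls down into the trough when the gate is up
- rack_b: fixed light-wood chute, white front lip and posts, with the grey-capped salt shaker; which side it is on varies. Origin on the worktop; x points up the chute to its rear, z up. Along x (m): lip 42 mm high at -0.105; level trough, floor 12 mm high, to -0.031; step; lane rising 15 degrees to a back panel 105 mm high at 0.12. Gate at -0.011; rocker's axle at 0.075, 125 mm high.
- rack_b_pad (a point): centre of the top of the red pad (36 mm along x, 32 mm wide) at the rear end of that chute's rocker, 167 mm behind the chute's origin and 139 mm high at rest: press here. It swings down about the axle, which lies 92 mm nearer the front and 14 mm lower, and the gate at the other end rises. Nothing is under the pad.
- rack_b_rocker (a joint): rocker of that chute, rad: 0 gate shut (rest), grows as the red pad is pressed, stop at 0.5 (pad 46 mm down). The shaker can pass under the gate from about 0.27. A spring brings it back by itself; pressing takes about 2 N at first, 5 N at the stop.
- salt_mid (a point): centre of a glass salt shaker with a light grey cap, 37 mm in diameter and 69 mm long, about 0.1 kg, lying on its side across the chute, resting against the gate of rack_b; it rolls down into the trough when the gate is up
- jam: jam jar with a red lid, 61 mm wide, 75 mm high; a bystander, origin at the centre of its underside
- jar: empty glass jar with a green lid, 55 mm wide, 70 mm high; a bystander, origin at the centre of its underside
- fish_tin: round food tin, 86 mm across, 40 mm high; a bystander, origin at the centre of its underside
Not all that is in view belongs to the job. Leave any blue or purple look-alike of the part that bears pepper_mid alone.

How it is judged (in metres and radians):
On the way:
1. the finger(s) hold the right pad down with its gate up (value of joint rack_a_rocker above 0.2 rad and contact force between the fingers and rack_a_rocker above 0.5 N), for 0.1 s.
At the end, for the whole second after the job is handed in: the pepper shaker lies still in its dispenser's front trough (centre 40 to 95 mm in front of the dispenser's origin and under 45 mm high), both gates are shut (rockers under 0.05 rad) and the salt shaker still lies behind its gate (x of pepper_mid in the frame of rack_a between -0.095 and -0.04 m and y of pepper_mid in the frame of rack_a between -0.03 and 0.03 m and height (world z) of pepper_mid below 0.045 m and linear speed of pepper below 0.03 m/s and value of joint each of rack_a_rocker, rack_b_rocker below 0.05 rad and x of salt_mid in the frame of rack_b between 0 and 0.05 m and height (world z) of salt_mid below 0.085 m); the robot touches nothing.
It fails at once if the robot touched a shaker (contact force between any of the fingers, the arm and pepper above 0.5 N or contact force between any of the fingers, the arm and salt above 0.5 N).
It fails at once if a shaker was lifted (height (world z) of any of pepper_mid, salt_mid above 0.1 m).
It fails at once if the gate of the salt shaker was raised (value of joint rack_b_rocker above 0.15 rad).
It fails at once if a bystander was disturbed (distance of any of jam, jar, fish_tin from where it was at the start of the episode above 0.02 m).
It also fails if it takes over 32 s, if anything falls off the work surface, if the arm or the gripper's body presses on something with over 40 N, if the wrist force passes 120 N, or if a joint passes its speed limit or range.

## Working session

There is one attempt and no reset: what is moved stays moved. The work goes in short steps, Python scripts to look and compute and a tool call to move; the robot and the scene stay as the last step left them, time stands still between calls to the robot, and variables do not carry over. Pictures are saved under pics/ and viewed, on a budget of 10 in all, crops included, one or two more only if the job needs it, and the job is handed in when it is done.

Besides the shell and the picture viewer there is one more tool, called as name(argument=value, ...) on one line, values as JSON. arm_command: Moves the arm, as the interface text tells. Its arguments: {"type":"object","properties":{"xyz":{"type":"array"},"turn":{"type":"array"},"fingers":{"type":"array"},"force":{"type":"number"}},"required":["xyz","turn","fingers"]}

```bash
ls; mkdir -p pics; cat > h.py <<'E'
import cv2, numpy as np
from cell import sensors, eyes, job, manip
def grab(n):
    im=eyes.get_image(n); R=cv2.Rodrigues(np.array(im['rvec'],float))[0]
    return im,R,np.array(im['tvec'],float).reshape(3),np.array(im['K'],float)
def cloud(n):
    im,R,t,K=grab(n); d=im['depth']; v,u=np.indices(d.shape)
    p=np.stack([(u-K[0,2])/K[0,0]*d,(v-K[1,2])/K[1,1]*d,d],-1)
    return im,(p-t)@R   # world points HxWx3
E
python3 - <<'E'
from h import *
for n in ('scene','side'):
    im,P=cloud(n); cv2.imwrite(f'pics/{n}1.png',im['frame'])
    np.savez(f'{n}1.npz',f=im['frame'],P=P,d=im['depth'])
o=sensors.get_obs(); print(o['time_s'],o['position'],o['eef_rot'],o['contact_force'],o['gripper_width'])
E
```

```text
pics
0.1 [149.07518449 657.94085663 221.84581678] [[-9.75281504e-01  2.20965958e-01 -1.80779051e-04]
 [ 2.20966018e-01  9.75280827e-01 -1.15222560e-03]
 [-7.82922904e-05 -1.16369034e-03 -9.99999320e-01]] [-0.02978483  0.80761063 -0.11180552] 94.09099535669633
```

View pics/scene1.png

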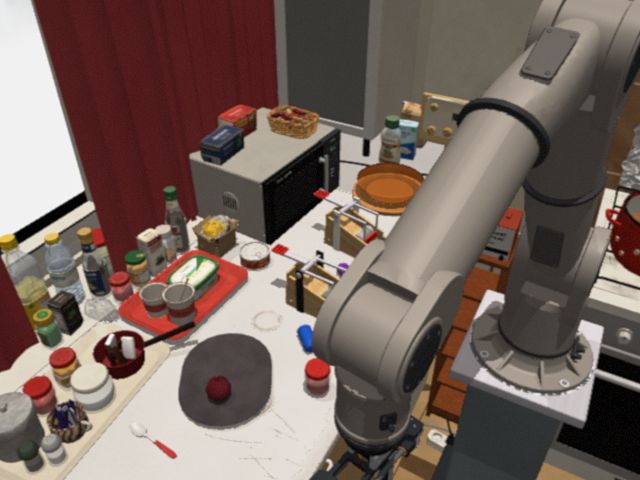

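View pics/side1.png

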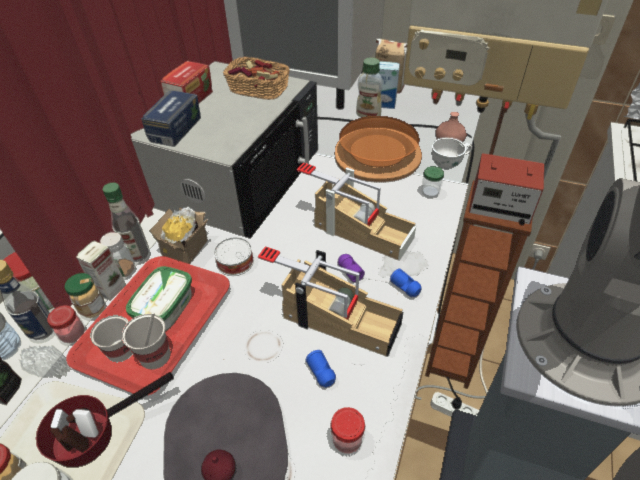

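Side view: two candidate red pads. Pad A is at (270,255), on the chute with black posts. Pad B is at (306,169), on the chute with white posts. Other reds are the gate plates (352,303) and (373,212), the jam lid (347,425), the tray and the boxes. The blue and purple shakers at (320,368), (405,283) and (350,266) are decoys. By the description I choose the pad at (270,255), which is (281,250) in the scene view. Next I measure it and check it in a crop.

```bash
python3 - <<'E'
from h import *
cams={}
for n,boxes in (('side',[(255,242,288,266),(294,160,320,178),(340,290,362,318)]),('scene',[(270,242,292,260),(312,186,332,200)])):
    im,R,t,K=grab(n); _,P=im,None
    z=np.load(n+'1.npz'); f=z['f'];P=z['P']; hsv=cv2.cvtColor(f,cv2.COLOR_BGR2HSV)
    m=((hsv[...,0]<8)|(hsv[...,0]>172))&(hsv[...,1]>150)&(hsv[...,2]>90)
    for b in boxes:
        mm=np.zeros_like(m); mm[b[1]:b[3],b[0]:b[2]]=m[b[1]:b[3],b[0]:b[2]]
        v,u=np.nonzero(mm); q=P[mm&(z['d']>0)]; 
        r=cv2.minAreaRect(np.stack([u,v],1).astype(np.float32))
        c=np.array(r[0]); ray=R.T@np.linalg.solve(K,[*c,1]); C=-R.T@t
        cams.setdefault(n,[]).append((C,ray/np.linalg.norm(ray)))
        print(n,len(u),c.round(1),'depth med',np.median(q,0).round(1),'ptp z',np.percentile(q[:,2],[10,90]).round(0),'plane139',(C+ray*(139-C[2])/ray[2]).round(1))
for i in (0,1):
    (C1,r1),(C2,r2)=cams['side'][i],cams['scene'][i]
    s=np.linalg.lstsq(np.stack([r1,-r2],1),C2-C1,rcond=None)[0]
    a,b=C1+s[0]*r1,C2+s[1]*r2; print('tri',((a+b)/2).round(1),'gap',np.linalg.norm(a-b).round(1))
f=np.load('side1.npz')['f']
cv2.imwrite('pics/crop1.png',cv2.resize(f[145:365,240:440],None,fx=3,fy=2.7,interpolation=cv2.INTER_CUBIC)[:600])
# height map top view of chute region, from side
P=np.load('side1.npz')['P']
for uv in [(297,326),(390,350),(402,318),(320,256),(300,272),(304,310),(326,292)]:
    print(uv,P[uv[1],uv[0]].round(0))
E
```

```text
side 150 [268.5 254. ] depth med [635.7 113.1 139.5] ptp z [138. 141.] plane139 [637.7 110.1 139. ]
side 112 [305.5 168.2] depth med [ 671.5 -174.1  139.1] ptp z [137. 142.] plane139 [ 670.7 -174.5  139. ]
side 93 [351.2 305.6] depth med [459.5 117.   65.5] ptp z [56. 68.] plane139 [444.7 177.2 139. ]
scene 95 [279.5 249. ] depth med [634.  112.3 139.7] ptp z [137. 144.] plane139 [635.8 110.4 139. ]
scene 80 [321.  194.2] depth med [ 667.3 -172.2  139.5] ptp z [135. 143.] plane139 [ 667.4 -171.9  139. ]
tri [639.9 105.2 133.7] gap 1.1
tri [ 678.2 -192.1  124.6] gap 0.1
(297, 326) [563. 163.   2.]
(390, 350) [367. 159.   8.]
(402, 318) [362.  88.  24.]
(320, 256) [543.  72. 128.]
(300, 272) [587.  78.  70.]
(304, 310) [543. 166.  68.]
(326, 292) [503. 150. 122.]
```

View pics/crop1.png

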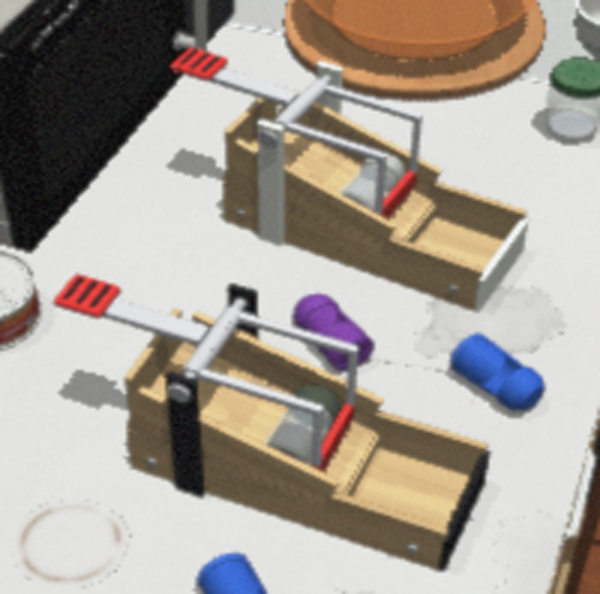

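The crop confirms it: the nearer chute has the black lip and posts and the dark-capped shaker. Its pad is at about (636,111.5,139). Both views agree to about 2 mm, and its chute axis is close to world +x. Next, clearance on the way there.

```bash
python3 - <<'E'
from h import *
P=np.concatenate([np.load(n+'1.npz')['P'][np.load(n+'1.npz')['d']>0] for n in('side','scene')])
def rep(name,x0,x1,y0,y1,zmin):
    q=P[(P[:,0]>x0)&(P[:,0]<x1)&(P[:,1]>y0)&(P[:,1]<y1)&(P[:,2]>zmin)]
    print(name,len(q),q.min(0).round(0) if len(q) else '',q.max(0).round(0) if len(q) else '')
for y in range(-100,320,40): rep(f'near {y}',560,760,y,y+40,100)
# corridor from start to pad
a,b=np.array([149,658.]),np.array([636,112.]);d=(b-a)/np.linalg.norm(b-a);w=(P[:,:2]-a)
s=w@d;l=w@[-d[1],d[0]]
for s0 in range(150,760,60):
    k=(s>s0)&(s<s0+60)&(abs(l)<110); print(s0,k.sum(),np.percentile(P[k,2],[50,99.5]).round(0) if k.any() else '')
o=sensors.get_obs();R=np.array(o['eef_rot']);print('shift cm', (R.T@(np.array([636,111.5,240])-o['position'])/10).round(1), 'yaw x-axis',np.degrees(np.arctan2(R[1,0],R[0,0])))
E
```

```text
near -100 802 [ 749. -100.  100.] [760. -60. 230.]
near -60 648 [753. -60. 100.] [760. -21. 227.]
near -20 0  
near 20 0  
near 60 92 [565.  70. 100.] [655. 100. 142.]
near 100 767 [560. 100. 100.] [656. 140. 145.]
near 140 66 [560. 140. 100.] [598. 163. 136.]
near 180 0  
near 220 0  
near 260 0  
near 300 0  
150 530 [1. 6.]
210 1787 [0. 6.]
270 2505 [0. 5.]
330 7062 [ 1. 78.]
390 4729 [ 1. 78.]
450 4994 [ 1. 37.]
510 4189 [ 1. 53.]
570 5495 [  2. 131.]
630 5327 [ 35. 138.]
690 3428 [  3. 143.]
750 2238 [  1. 139.]
shift cm [-59.6 -42.5  -1.8] yaw x-axis 167.2277778187177
```

arm_command(xyz=[[-3,-2.1,-1],[-6.5,-4.6,-1.8],[-10,-7.1,-1.8],[-13,-9.3,-1.8],[-16,-11.4,-1.8]], turn=[0,0,0,0,0], fingers=[-1,-1,-1,-1,-1], force=10)

```text
time_s: 0.7
position: [281.0, 510.2, 240.6]
eef_rot: [[-0.975, 0.221, -0.0], [0.221, 0.975, 0.0], [0.0, 0.0, -1.0]]
contact_force: [0.5, 0.8, 0.3]
gripper_width: 57.5
```

arm_command(xyz=[[-3.5,-2.5,0],[-7,-5,0],[-10.5,-7.5,0],[-14,-10,0],[-17.5,-12.5,0]], turn=[0,0,0,0,0], fingers=[-1,-1,-1,-1,-1])

```text
time_s: 1.2
position: [423.9, 349.6, 240.6]
eef_rot: [[-0.975, 0.221, -0.0], [0.221, 0.975, 0.0], [0.0, 0.0, -1.0]]
contact_force: [-0.1, 0.1, 0.6]
gripper_width: 17.4
```

arm_command(xyz=[[-3.5,-2.5,0],[-7,-5,0],[-10.5,-7.5,0],[-14,-10,0],[-17,-12,0]], turn=[0,0,0,0,0], fingers=[-1,-1,-1,-1,-1])

```text
time_s: 1.7
position: [563.5, 194.3, 240.6]
eef_rot: [[-0.975, 0.222, 0.0], [0.222, 0.975, -0.0], [-0.0, -0.0, -1.0]]
contact_force: [0.8, 0.7, 0.4]
gripper_width: 0.6
```

arm_command(xyz=[[-3,-2.2,0],[-6,-4.4,0],[-9,-6.5,0],[-9,-6.5,0],[-9,-6.5,0]], turn=[0,0,0,0,0], fingers=[-1,-1,-1,-1,-1])

```text
time_s: 2.2
position: [635.9, 112.5, 240.0]
eef_rot: [[-0.975, 0.223, -0.001], [0.223, 0.975, -0.0], [0.001, -0.001, -1.0]]
contact_force: [0.3, 0.9, -0.7]
gripper_width: 0.3
```

```bash
python3 - <<'E'
from h import *
im,P=cloud('wrist'); f=im['frame']; hsv=cv2.cvtColor(f,cv2.COLOR_BGR2HSV)
m=((hsv[...,0]<8)|(hsv[...,0]>172))&(hsv[...,1]>130)&(hsv[...,2]>70)&(im['depth']>0)&(abs(P[...,2]-139)<12)&(np.linalg.norm(P[...,:2]-[636,112],axis=-1)<60)
q=P[m]; print(m.sum(), np.median(q,0).round(1), q.min(0).round(0), q.max(0).round(0))
if m.sum()>50:
    r=cv2.minAreaRect(q[:,:2].astype(np.float32)); print('rect',r)
o=sensors.get_obs(); print(o['time_s'],o['position'],o['contact_force'],o['gripper_width'])
cv2.imwrite('pics/wrist1.png',f)
E
```

```text
1072 [634.5 109.2 138.4] [620.  92. 134.] [656. 124. 141.]
rect ((637.5426025390625, 108.0309829711914), (31.202472686767578, 34.17988586425781), 84.6866683959961)
2.25 [635.37995491 113.60385355 240.09684459] [-0.03429087 -0.75058848 -0.39421796] 0.24627059945893956
```

View pics/wrist1.png

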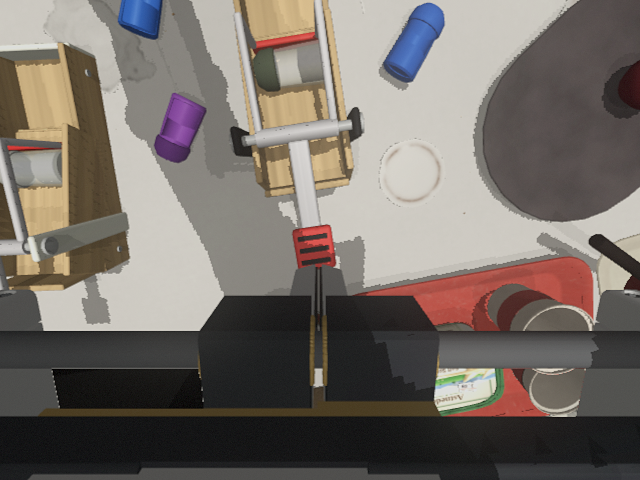

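The wrist view shows the red pad at (314,247) on the black-post chute, with the dark-capped pepper at (285,68) behind its gate. The wrist puts the pad at about (637.5,108), so I aim for the mean (637,109.5) and go down.

arm_command(xyz=[[-0.2,-0.3,2.5],[-0.2,-0.3,5],[-0.2,-0.3,7],[-0.2,-0.3,7.6],[-0.2,-0.3,7.6]], turn=[0,0,0,0,0], fingers=[-1,-1,-1,-1,-1])

```text
time_s: 2.75
position: [636.3, 110.8, 164.1]
eef_rot: [[-0.976, 0.22, -0.001], [0.22, 0.976, -0.0], [0.001, -0.0, -1.0]]
contact_force: [0.7, -0.2, 0.3]
gripper_width: 0.6
```

arm_command(xyz=[[0,0,0.9],[0,0,1.8],[0,0,2.7],[0,0,3.6],[0,0,4.3]], turn=[0,0,0,0,0], fingers=[-1,-1,-1,-1,-1])

```text
time_s: 3.25
position: [636.5, 110.2, 120.6]
eef_rot: [[-0.975, 0.221, -0.001], [0.221, 0.975, 0.0], [0.001, -0.0, -1.0]]
contact_force: [-2.0, 1.4, 5.8]
gripper_width: 0.6
```

arm_command(xyz=[[0,0,0],[0,0,0],[0,0,0],[0,0,0],[0,0,0]], turn=[0,0,0,0,0], fingers=[-1,-1,-1,-1,-1])

```text
time_s: 3.75
position: [636.9, 110.0, 121.8]
eef_rot: [[-0.975, 0.221, -0.0], [0.221, 0.975, 0.0], [0.0, 0.0, -1.0]]
contact_force: [-0.6, 2.2, 4.6]
gripper_width: 0.6
```

```bash
python3 - <<'E'
from h import *
im,P=cloud('side'); cv2.imwrite('pics/side2.png',cv2.resize(im['frame'][145:365,240:440],None,fx=3,fy=2.7,interpolation=cv2.INTER_CUBIC)); np.savez('side2.npz',f=im['frame'],P=P,d=im['depth'])
o=sensors.get_obs(); print(o['time_s'],o['position'],o['contact_force'])
E
```

```text
3.8 [636.90136813 109.98062099 121.76235597] [0.00680245 2.23766157 4.67274016]
```

View pics/side2.png

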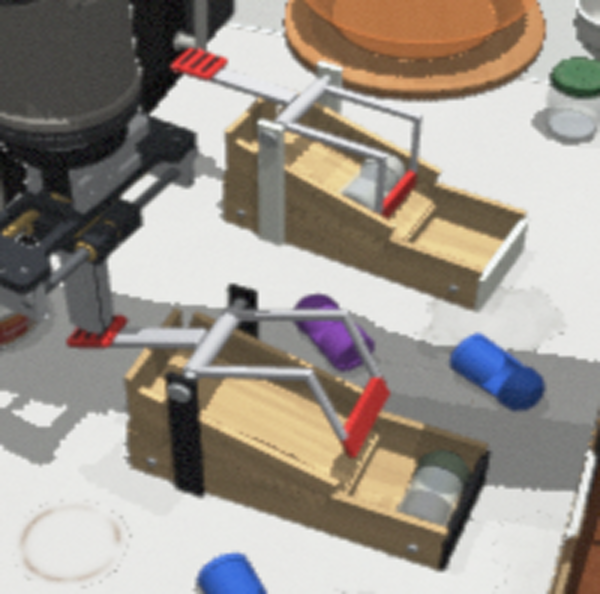

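The gate is up and the pad is pressed with about 4.7 N. The pepper is in the front trough against the black lip, crop (440,487). I hold briefly, then release slowly.

arm_command(xyz=[[0,0,0],[0,0,0],[0,0,-0.5],[0,0,-1],[0,0,-1.5]], turn=[0,0,0,0,0], fingers=[-1,-1,-1,-1,-1])

```text
time_s: 4.3
position: [637.9, 109.7, 137.5]
eef_rot: [[-0.975, 0.221, 0.002], [0.221, 0.975, -0.0], [-0.002, 0.0, -1.0]]
contact_force: [4.1, 0.3, 2.6]
gripper_width: 0.8
```

arm_command(xyz=[[0,0,-0.7],[0,0,-1.4],[0,0,-2.1],[0,0,-2.8],[0,0,-3.5]], turn=[0,0,0,0,0], fingers=[-1,-1,-1,-1,-1])

```text
time_s: 4.8
position: [636.5, 109.8, 171.7]
eef_rot: [[-0.975, 0.221, -0.001], [0.221, 0.975, -0.0], [0.001, -0.001, -1.0]]
contact_force: [0.2, -0.4, -0.2]
gripper_width: 0.3
```

arm_command(xyz=[[0,0,-2],[0,0,-4],[0,0,-6],[0,0,-7],[0,0,-7]], turn=[0,0,0,0,0], fingers=[-1,-1,-1,-1,-1])

```text
time_s: 5.3
position: [637.4, 110.0, 242.7]
eef_rot: [[-0.975, 0.221, 0.002], [0.221, 0.975, 0.001], [-0.001, 0.001, -1.0]]
contact_force: [0.3, 0.8, 0.1]
gripper_width: 0.6
```

arm_command(xyz=[[0,0,0],[0,0,0],[0,0,0],[0,0,0],[0,0,0]], turn=[0,0,0,0,0], fingers=[-1,-1,-1,-1,-1])

```text
time_s: 5.8
position: [636.9, 109.9, 241.1]
eef_rot: [[-0.975, 0.221, -0.0], [0.221, 0.975, -0.0], [0.0, -0.0, -1.0]]
contact_force: [0.3, 1.2, -0.1]
gripper_width: 0.9
```

```bash
python3 - <<'E'
from h import *
im,P=cloud('side'); f=im['frame']; cv2.imwrite('pics/side3.png',cv2.resize(f[145:365,240:440],None,fx=3,fy=2.7,interpolation=cv2.INTER_CUBIC))
a=np.load('side1.npz'); b=np.load('side2.npz')
hsv=lambda f:cv2.cvtColor(f,cv2.COLOR_BGR2HSV)
def red(f,P,d,b):
    h=hsv(f); m=((h[...,0]<8)|(h[...,0]>172))&(h[...,1]>150)&(h[...,2]>90)&(d>0); k=np.zeros_like(m);k[b[1]:b[3],b[0]:b[2]]=1
    return np.median(P[m&k],0).round(1)
for nm,bx in (('gateA',(335,285,375,318)),('gateB',(362,200,385,225)),('padA',(255,242,288,266)),('padB',(294,160,320,178)),('jam',(330,408,366,440))):
    print(nm,red(a['f'],a['P'],a['d'],bx),red(f,P,im['depth'],bx))
# changes outside rack A / arm region
print('salt',[np.median(p[198:214,356:372].reshape(-1,3),0).round(1) for p in (a['P'],P)])
for nm,bx in (('jar',(420,165,445,195)),('tin',(214,235,255,275))):
    print(nm,[np.median(p[bx[1]:bx[3],bx[0]:bx[2]].reshape(-1,3),0).round(1) for p in (a['P'],P)])
u0,u1,v0,v1=376,396,312,338
q=P[v0:v1,u0:u1].reshape(-1,3); q=q[q[:,2]>25]; print('pepper pts',np.median(q,0).round(1),q.max(0).round(0),'rack x approx',np.median(q[:,0])-(637-167))
o=sensors.get_obs(); print(o['time_s'],o['position'],o['contact_force'])
E
```

```text
gateA [459.5 117.   65.5] [459.6 119.3  65.7]
gateB [ 493.4 -146.3   64.3] [ 493.3 -148.3   63.7]
padA [635.7 113.1 139.5] [635.7 113.4 139.3]
padB [ 671.5 -174.1  139.1] [ 671.3 -171.6  139.3]
jam [391.  360.3  75.1] [391.  360.5  75.2]
salt [array([ 516.9, -150. ,   76.8]), array([ 517. , -149.5,   76.9])]
jar [array([ 390.4, -341.5,   42.8]), array([ 390.4, -340.8,   43.7])]
tin [array([763.8,  48.9,  34.4]), array([763.9,  49. ,  34.5])]
pepper pts [385.3 131.   45.7] [407. 705. 854.] rack x approx -84.72386161112951
5.85 [636.95218898 109.85559105 241.25944812] [ 0.14047466  0.8706858  -0.11659623]
```

View pics/side3.png

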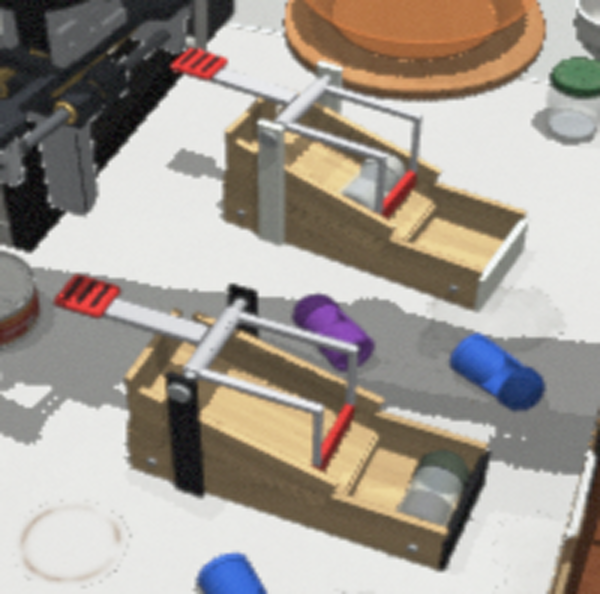

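The pepper rests in the front trough against the lip, crop (440,487), same as in the last picture. Gate A is shut, the salt and its gate have not changed, and the gripper is clear of everything.

```bash
python3 -c "
from cell import job; print(job.sign_off())"
```

```text
the job is handed in; nothing more can be done
None
```

The pepper shaker is in the front trough of the black-lipped dispenser and its gate is shut again. I handed the job in at about 5.9 s; the hand-in gave no verdict.

I pressed the red pad about 35 mm down with the closed fingers, at about 4.7 N, until the shaker had rolled out. Then I let the pad up slowly and lifted clear.

Last checks, side camera:
- **Pepper:** it lies about 85 mm in front of the dispenser's origin, against the lip. It had not visibly moved since the picture taken while the pad was down.
- **Pepper height:** I did not measure its centre height cleanly; the depth points there were mixed with other surfaces (median 46 mm). Lying on the 12 mm trough floor, its centre should be about 31 mm up.
- **Gates:** both gates and pads read their starting heights to within 1 mm.
- **Surroundings:** the salt shaker, jam jar, glass jar and fish tin are where they were to within 1 mm, and the tool touched nothing.

One disagreement: triangulating the pad from the side and scene views gave a height of 134 mm, against 139 mm from the depth images. I used the depth images. The wrist camera put the pad 3 to 4 mm to one side of the other two cameras, so I pressed at the mean.

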